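Move a hot circuit board to the cooling stand with a spatula

ROBOT

A 7-joint arm with a two-finger parallel gripper is mounted at the origin on the work surface. World frame = base frame: x ahead of the robot, y to its left, z up, the work surface at z = 0. Lengths are in m, angles in rad, forces in N, time in s.
With the tool pointing down it reaches from about 0.425 to 0.925 m from the base axis. Payload 6.8 kg.
Tool frame: the origin (TCP) lies between the finger pads; the fingertips stand 11 mm ahead of it and the grasp point (between the pads) lies 8 mm behind it; z points along the fingers, y is the line along which they close (so a half turn about z gives the same grasp; the last joint's range is limited). The gripper opens to 85 mm and grips with 20 to 120 N. Pads are 22 mm wide; open, the fingers measure 114 mm over their backs; the gripper's body (76 mm by 85 mm) begins 54 mm behind the grasp point. The pads swing forward as they close: fully open they stand 13 mm farther back than shut.
Start: joints at [1.131, 0.477, 0.022, 1.555, -0.011, 1.109, -0.083], TCP at [0.22, -0.638, 0.242] pointing down, gripper open.
Joint ranges: [-2.96, 2.96], [-0.34, 2.1], [-1.41, 1.46], [0.24, 2.44], [-1.37, 4.51], [0.17, 1.92], [-2.96, 2.96]. Speed limits (rad/s): [2.39, 2.39, 3.14, 3.14, 3.14, 3.14, 3.14].

INTERFACE

Orientations are given as [roll, pitch, yaw] about the fixed x, y, z axes, in that order (R = Rz(yaw) Ry(pitch) Rx(roll)).
In Python, from cell import get_state, capture, sign_off, spot_in, outline_of gives the robot as it stands.
- The arm moves only by the tool jog_arm, never from a script. Its argument "targets" is text: rows parted by semicolons, each of 4 numbers parted by spaces: the shift along the tool's x, y, z in m, then the turn about the tool's z in degrees. In form: x y z spin; .... A call has 1 to 10 rows; each row is the pose to reach, as a shift and turn from the pose commanded when the call began, along the tool's axes at that moment; what a row does not reach only later rows make up. A row lasts 1/10 s, in which the tool goes at most 50 mm and 8.59 degrees, less where a joint would pass 70% of its speed; a pose out of reach is approached as far as the arm can. A call with a gripper value outside its range is refused whole. "fingers" is the closure, from 0 (fully open) to 1 (shut), set as the call begins (left out, the last holds). The fingers move at their own pace and stop on an object; "force" is the grip in N (left out, the last holds). Time passes only in rows, so rows that repeat a pose let the fingers close. It gives the time, the measured TCP pose, the force, the opening and the grip force at its end, in the units of the state.
- get_state(): the state, without advancing time (a new reading comes with each control period).
- capture(name): name is "scene" or "top" or "wrist"; returns a dict with "img" (384x512x3 uint8, red, green, blue), "depth" (384x512 float32, m along the optical axis (not along the pixel's ray), 0 where there is no reading), "fovy" (degrees; the focal length in pixels is half the picture's height over the tangent of half this angle, whatever the lens; pixels are square), "cx", "cy" (the principal point, pixels), "dist_coeffs" ([k1, k2, p1, p2, k3] as OpenCV has them; the pictures are not rectified), "extrinsics" (4x4, takes a point from camera to world coordinates); the wrist camera has in their place "mount" (4x4, takes a point from camera to tool coordinates, whose origin is the TCP and whose axes are the flange's). Camera axes: x right, y up, looking along -z (the intrinsics and any distortion apply to the point x, -y, -z); pixel columns grow to the right and rows downward; lengths in m; the calibration is good to about 2 mm. A picture is of the moment at which its call begins: read the wrist's pose just before it.
- sign_off(): hands the job in; it is judged then, once.
Trained networks look in a picture, given as the dict that the camera call returned (one of the last four; its "shot" number tells which), for a name from the list of things; names that differ only in an ending like _2 or _b are one class to them, and where a whole thing is asked for, a point or a joint stands for the part that bears it (a point fixed in the world has none). Each returns a list of dicts, best first, with "score" (0 to 1); they miss things now and then, are a little off and sometimes report something else, mostly with a low value. They report only what shows in the picture. A call takes as long as a camera call. They do not tell look-alikes from the thing itself.
- spot_in(thing, picture): "box" ([centre column, centre row, width, height] in pixels, round what is visible of it).
- outline_of(thing, picture): "pixels" (384x512 bool, what is visible of it) and "box" ([centre column, centre row, width, height] in pixels, round what is visible of it).
The state is a dict: "t": time; "joints": joint angles; "qvel": joint speeds; "effort": joint torques, N m; "tool_pos": TCP position; "tcp_rot": TCP orientation; "force": force on the tool from outside, world axes, zero at the start; "moment": the same for the moment, N m; "gripper_width": finger opening in m; "grip_force": force on a finger pad.
Only numpy, scipy, OpenCV 4.12 (cv2) and the standard library are available. Lean on these libraries where they do the work, as an engineer would, in place of code of your own. Each camera call takes 0.05 s, during which the arm holds its last target. There are 200 camera calls.

TASK

The coffee machine's circuit board has been warmed on the preheater. Slide the spatula's blade under it between the rails, lift it off, carry it level and lower it gently onto the cooling stand's two rails, centred and square, without the gripper or arm ever touching the board. Then draw the spatula out, lay it flat on the bench clear of both stands, and leave the other things on the bench where they are.

Things in the scene. Friction and masses are not known exactly. Their poses are not given: they have to be found in the camera images.
- spatula: Flat lifter, 0.25 kg. Origin: centre of its steel blade's underside; z up. Blade 64 (own x) x 140 (own y, front edge y = +70) x 2.5 mm. At its rear (y = -66 to -70) a 30 mm wide upright web, 60 mm high, carries a straight black handle from y = -66 to -160, 20 mm wide (x), 24 mm tall, centreline 55 mm above the underside. Centre of mass y = -33. It stands flat on its blade by itself.
- spatula_grip (a point): Middle of the spatula's handle: own (0, -113, 55) mm from the spatula's origin; to grasp from above, closing along the spatula's x over 20 mm.
- board: Flat circuit board on an aluminium back plate, 150 mm (own x) by 100 mm (own y), 5 mm thick, with components on top up to 21 mm above the underside, 0.13 kg nominal. Origin: centre of the flat underside. It starts on the preheater's rails.
- preheater: Preheater, fixed: grey box 170 (own x) x 150 (own y) x 30 mm high, black hot plate on top, knob on its -x face, two steel rails along own y, 12 mm wide, 110 long, centred at x = -58 and +58 (104 mm free between), tops 55 mm above the bench; open at both y ends, so a 25 mm high gap lies under the board. Origin: centre of underside, on the bench.
- cooling_stand: Cooling stand, fixed: aluminium base 170 (own x) x 140 (own y) x 10 mm with dark slots, two aluminium rails along own y, 12 mm wide, 110 long, centred at x = -58 and +58 (104 mm free between), tops 40 mm above the bench; open at both y ends. Origin: centre of underside, on the bench. The board goes across the rails, its origin over this one, its long side along own x.
- portafilter: Bystander: steel coffee filter holder, 68 mm round, 32 mm high, with a black handle reaching 160 mm to own +y. Origin: centre of the round part's underside.
- bit_block: Bystander: black block 50 x 70 mm, 25 mm high, holding steel bits standing up to 45 mm. Origin: centre of its underside.
- screwdriver: Bystander: screwdriver lying on the bench along own x, about 200 mm long. Origin: underside, mid-length.
Mind the look-alikes: they are no part of the job. What is shaped like the cooling_stand but green is not meant.

How it is judged:
On the way, in this order (a step that is already met when the one before it is completed fails the run):
1. the board is lifted clear of the preheater on the spatula (contact force between spatula and board above 0.3 N and z of board in the frame of preheater above 0.062 m and contact force between board and preheater below 0.05 N), for 0.2 s.
2. the board rests on the cooling stand's rails, centred and square, with the spatula no longer touching it (x of board in the frame of cooling_stand between -0.018 and 0.018 m and y of board in the frame of cooling_stand between -0.018 and 0.018 m and z of board in the frame of cooling_stand between 0.036 and 0.045 m and angle between board's own z axis and vertical below 0.06 rad and angle between the x axis of board and the x axis of cooling_stand, either way round below 0.2 rad and contact force between spatula and board below 0.05 N), for 0.2 s.
At the end, for the whole second after the job is handed in: Board at rest on both rails of the cooling stand, centre within 18 mm of the stand's along each of its axes, square within 0.2 rad, level within 0.06 rad; spatula flat on the bench at rest (underside within 6 mm of it, level within 0.06 rad), touching neither board nor stands (all of step 2 and linear speed of each of board, spatula below 0.02 m/s and height (world z) of spatula between -0.004 and 0.006 m and angle between spatula's own z axis and vertical below 0.06 rad and contact force between spatula and cooling_stand below 0.05 N and contact force between spatula and preheater below 0.05 N).
It fails at once if the gripper or arm touches the board (contact force between any of the fingers, the arm and board above 0.3 N).
It fails at once if the board is tipped by more than 0.35 rad (angle between board's own z axis and vertical above 0.35 rad).
It fails at once if the board is dropped onto the cooling stand (moves faster than 0.4 m/s just above it) (horizontal distance between board and cooling_stand below 0.06 m and z of board in the frame of cooling_stand below 0.08 m and linear speed of board above 0.4 m/s).
It fails at once if a bystander is moved by more than 30 mm (distance of any of portafilter, bit_block, screwdriver from where it was at the start of the episode above 0.03 m).
It also fails if it takes over 54 s, if anything falls off the work surface, if the arm or the gripper's body presses on something with over 40 N, if the wrist force passes 120 N, or if a joint passes its speed limit or range.

## Working session

There is one attempt and no reset: what is moved stays moved. The work goes in short steps, Python scripts to look and compute and a tool call to move; the robot and the scene stay as the last step left them, time stands still between calls to the robot, and variables do not carry over. Pictures are saved under pics/ and viewed, at most 10 in all, crops included, and the job is handed in when it is done.

Besides the shell and the picture viewer there is one more tool, called after "Request:" as name(argument=value, ...) on one line, values as JSON. jog_arm: Moves the arm, as the interface text tells. Its arguments: {"type":"object","properties":{"targets":{"type":"string"},"fingers":{"type":"number"},"force":{"type":"number"}},"required":["targets"]}

```bash
ls; mkdir -p pics; cat > h.py <<'E'
import numpy as np,cv2
from cell import *
def save(n,im,box=None,s=1):
    if box: im=im[box[1]:box[3],box[0]:box[2]]
    im=cv2.resize(im,None,fx=s,fy=s,interpolation=cv2.INTER_CUBIC)
    cv2.imwrite('pics/'+n,im[:,:,::-1])
def pts(c,T=None):
    """world points for every pixel (HxWx3), nan where no depth"""
    T=c["extrinsics"] if T is None else T
    f=192/np.tan(np.radians(c["fovy"])/2);K=np.array([[f,0,c["cx"]],[0,f,c["cy"]],[0,0,1]])
    u,v=np.meshgrid(np.arange(512.),np.arange(384.))
    n=cv2.undistortPoints(np.stack([u,v],-1).reshape(-1,1,2),K,np.array(c["dist_coeffs"],float)).reshape(384,512,2)
    d=np.where(c["depth"]>0,c["depth"],np.nan)
    p=np.stack([n[...,0]*d,-n[...,1]*d,-d],-1)
    T=np.array(T);return p@T[:3,:3].T+T[:3,3]
E
python3 - <<'E'
from h import *
for n in ["top","scene"]:
    c=capture(n);P=pts(c);np.savez(n+'.npz',P=P,img=c["img"])
    save(n+'.png',c["img"],s=1.5)
    for t in ["spatula","spatula_grip","board","preheater","cooling_stand","portafilter","bit_block","screwdriver"]:
        for r in outline_of(t,c)[:3]:
            q=P[r["pixels"]];q=q[~np.isnan(q[:,0])]
            print(n,t,round(r["score"],2),np.round(r["box"]),np.round(np.median(q,0),3),np.round(q.max(0)[2],3))
print(get_state())
E
```

```text
pics
top spatula 0.77 [369. 198.  78.  27.] [ 0.536 -0.327  0.003] 0.071
top spatula 0.57 [219. 122.  58.  23.] [0.781 0.095 0.029] 0.039
top spatula_grip 0.83 [368. 202.  76.  26.] [ 0.535 -0.327  0.003] 0.071
top board 0.7 [283. 170.  34.  50.] [ 0.617 -0.07   0.06 ] 0.08
top preheater 0.6 [286. 174.  48.  56.] [ 0.587 -0.088  0.029] 0.061
top cooling_stand 0.92 [185. 184.  44.  56.] [0.577 0.247 0.01 ] 0.044
top cooling_stand 0.77 [236. 257.  46.  60.] [0.342 0.076 0.01 ] 0.044
top cooling_stand 0.72 [124. 245.  50.  54.] [0.378 0.433 0.01 ] 0.046
top portafilter 0.74 [219. 120.  58.  24.] [0.781 0.094 0.029] 0.039
top portafilter 0.43 [369. 199.  75.  32.] [ 0.537 -0.328  0.003] 0.071
top bit_block 0.86 [334. 134.  23.  19.] [ 0.747 -0.247  0.024] 0.047
top screwdriver 0.69 [189. 232.   7.  36.] [0.432 0.226 0.022] 0.028
scene spatula 0.66 [175. 132.  70.  48.] [ 0.542 -0.332  0.003] 0.073
scene spatula_grip 0.64 [177. 131.  69.  52.] [ 0.541 -0.333  0.003] 0.073
scene spatula_grip 0.37 [234. 280.  65.  48.] [0.787 0.1   0.028] 0.04
scene board 0.88 [219. 192.  63.  52.] [ 0.626 
[... 508 characters left out ...]
0.022] 0.033
{'t': 0.9, 'joints': array([ 1.13087012,  0.47701011,  0.0223948 ,  1.55536816, -0.01146251,
        1.10929468, -0.08312714]), 'qvel': array([-0.00108606,  0.00040099, -0.00072923, -0.00092985, -0.00069171,
       -0.00038266,  0.00028883]), 'effort': array([ 4.53008934e-04, -5.96314502e+01,  1.60668533e+00, -2.81545007e+01,
        1.25091471e-02,  1.43213503e-03,  2.95138693e-05]), 'tool_pos': array([ 0.21990707, -0.63821077,  0.2423145 ]), 'tcp_rot': array([3.14154308e+00, 1.37117662e-05, 3.31799597e-01]), 'force': array([-0.1749656 , -0.38630653, -0.04240184]), 'moment': array([ 0.00035302, -0.02473148,  0.03709226]), 'grip_force': 0.0, 'gripper_width': 0.08531781652250153}
```

View pics/top.png

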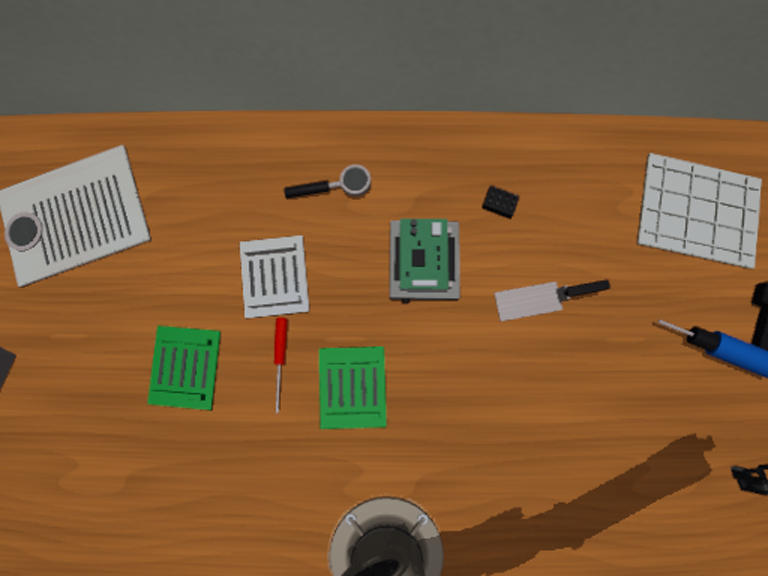

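View pics/scene.png

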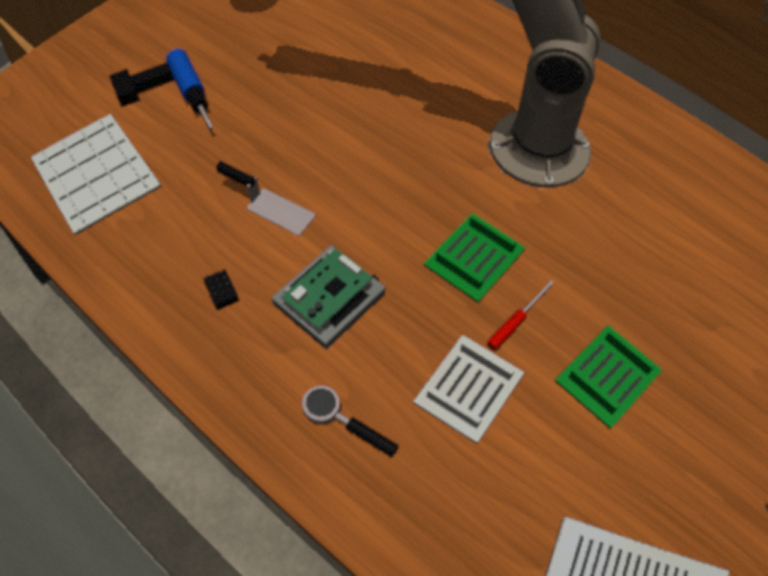

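Candidates in the 768x576 top view. Cooling stand: aluminium one at (275,277), with green look-alikes at (352,388) and (184,368). The white trays at (75,215) and (700,210) are something else. I choose (275,277). Spatula: the lifter at (552,295); the portafilter at (330,183) and the blue tool at (720,345) are not it. Board and preheater are at (424,258).

```bash
cat > meas.py <<'E'
from h import *
def rect(P,cx,cy,r,z0,z1):
    m=(np.hypot(P[...,0]-cx,P[...,1]-cy)<r)&(P[...,2]>z0)&(P[...,2]<z1)
    q=P[m]
    if len(q)<8: return None
    # largest cluster on 3 mm raster
    (c,s,a)=cv2.minAreaRect((q[:,:2]*1000).astype(np.float32))
    if s[0]<s[1]: s=s[::-1];a+=90
    a=(a+90)%180-90
    return len(q),np.round(c,1),np.round(s,1),round(a,1),np.round(np.median(q[:,2])*1000,1)
E
python3 - <<'E'
from meas import *
for n in ["top","scene"]:
    P=np.load(n+'.npz')["P"]
    print(n,"bench z",np.nanmedian(P[(np.hypot(P[...,0]-.5,P[...,1])<.1)][:,2]))
    for k,a in dict(stand_base=(.577,.247,.13,.005,.06),stand_rails=(.577,.247,.13,.03,.06),board=(.61,-.08,.13,.056,.1),pre=(.6,-.08,.14,.015,.1),
        handle=(.52,-.40,.12,.035,.1),blade=(.55,-.31,.09,.0015,.012)).items(): print(k,rect(P,*a))
im=np.load("top.npz")["img"]; save("crop.png",im,(150,130,420,240),s=2.9)
E
```

```text
top bench z 0.0003628258405444784
stand_base (2292, array([566.5, 245.1]), array([231.8, 222.6]), 27.3, np.float64(10.3))
stand_rails (299, array([580.4, 248.8]), array([130.1, 111.1]), 6.5, np.float64(39.1))
board (1456, array([620.8, -77.1]), array([148.7, 107.8]), 0.0, np.float64(60.2))
pre (2474, array([611.6, -76.8]), array([176.9, 150. ]), -0.1, np.float64(57.9))
handle (230, array([ 551. , -414.8]), array([95.1, 30.1]), -77.2, np.float64(65.4))
blade (763, array([ 549.3, -310.3]), array([177. , 173.3]), 5.1, np.float64(2.9))
scene bench z 0.0005944429465201129
stand_base (2844, array([583.5, 238.5]), array([240.4, 234.2]), -27.5, np.float64(10.4))
stand_rails (421, array([553. , 246.3]), array([189.8, 109.3]), 6.0, np.float64(38.5))
board (1512, array([622.1, -77.8]), array([152.6, 110.1]), -0.2, np.float64(60.7))
pre (2698, array([613.2, -78.4]), array([182.5, 153. ]), -0.2, np.float64(57.4))
handle (252, array([ 548.8, -415.1]), array([93.7, 32.6]), -82.0, np.float64(62.9))
blade (569, array([ 549. , -308.5]), array([174.4, 167.3]), 88.1, np.float64(3.1))
```

View pics/crop.png

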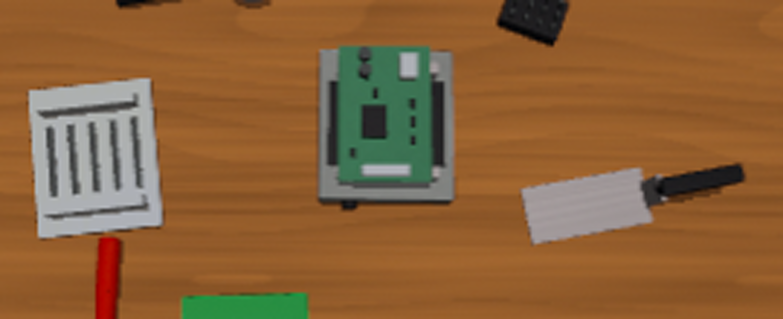

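The aluminium stand, with its rails tilted by about 6.5°, and the spatula with its blade towards the preheater and its handle to the right are confirmed in the crop. Moving above the handle.

Request:
jog_arm(targets="0.038 -0.01 0 -8; 0.076 -0.02 0 -16; 0.114 -0.03 0 -24; 0.152 -0.04 0 -32; 0.19 -0.05 0 -40; 0.23 -0.061 0 -48; 0.269 -0.072 0 -56; 0.308 -0.083 0 -64; 0.347 -0.093 0 -72; 0.385 -0.103 0 -80", fingers=0, force=100)

```text
t: 1.9
tool_pos: [0.5516, -0.4144, 0.2425]
tcp_rot: [3.141, 0.0, 1.734]
force: [-0.2, -0.9, 0.4]
gripper_width: 0.0856
grip_force: 0.0
```

```bash
cat >> h.py <<'E'
def Rrpy(r):
    from scipy.spatial.transform import Rotation as R
    return R.from_euler('xyz',r).as_matrix()
def wrist():
    s=get_state();c=capture("wrist");T=np.eye(4);T[:3,:3]=Rrpy(s["tcp_rot"]);T[:3,3]=s["tool_pos"]
    return s,c,pts(c,T@np.array(c["mount"]))
E
python3 - <<'E'
from meas import *
s,c,P=wrist(); print(s["t"],s["tool_pos"],s["tcp_rot"],s["qvel"].max())
np.savez("w.npz",P=P,img=c["img"]); save("w.png",c["img"],s=1.2)
print("ctr",P[192,256],"bench",np.nanmin(P[...,2]))
for t in ["spatula","spatula_grip"]:
    for r in outline_of(t,c)[:1]:
        q=P[r["pixels"]]; print(t,r["score"],r["box"])
        for nm,a,b in (("handle",.04,.09),("blade",-.003,.012)):
            k=q[(q[:,2]>a)&(q[:,2]<b)]
            if len(k)>8: print(nm,rect(k,.55,-.36,.3,a,b))
E
```

```text
1.9 [ 0.55161671 -0.4144087   0.24249565] [3.14138211e+00 2.81221417e-04 1.73370457e+00] 0.7054370498083562
ctr [ 0.55537449 -0.43857193  0.06640975] bench -0.004260506427645638
spatula 0.68 [250.4, 108.0, 56.6, 216.0]
handle (1960, array([ 548.6, -419.4]), array([92.7, 29.7]), -80.0, np.float64(65.9))
blade (7209, array([ 539. , -367.1]), array([227.4,  65.9]), -79.5, np.float64(1.7))
spatula_grip 0.82 [252.4, 111.5, 62.7, 216.0]
handle (1957, array([ 548.6, -419.4]), array([92.7, 29.7]), -80.0, np.float64(65.9))
blade (7335, array([ 541.1, -373.5]), array([242. ,  66.4]), -78.8, np.float64(1.7))
```

View pics/w.png

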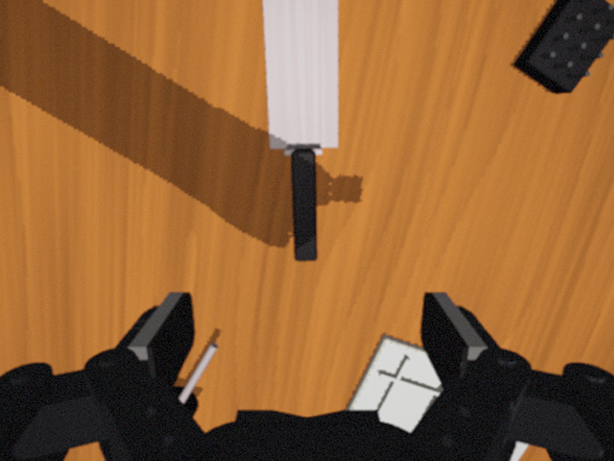

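The view shows the handle at (305,205) with the blade up from it, the bit block at upper right, and the fingers well clear. I'll remeasure at standstill.

Request:
jog_arm(targets="0 0 0 0; 0 0 0 0; 0 0 0 0")

```text
t: 2.35
tool_pos: [0.5491, -0.4168, 0.2424]
tcp_rot: [-3.141, 0.001, 1.725]
force: [-0.3, -0.2, -0.1]
gripper_width: 0.0852
grip_force: 0.0
```

```bash
cat > sp.py <<'E'
from meas import *
s,c,P=wrist(); print(s["t"],s["tool_pos"],s["tcp_rot"],abs(s["qvel"]).max(),s["force"],s["moment"])
r=outline_of("spatula",c)[0]["pixels"]
yy,xx=np.nonzero(r);m=np.zeros_like(r);m[yy.min():yy.max()+1,xx.min():xx.max()+1]=1
m=m.astype(bool)
h=P[m&(P[...,2]>.05)&(P[...,2]<.085)]
print("handle",rect(h,*np.median(h[:,:2],0),.15,.05,.09))
b=P[r&(P[...,2]<.01)]
(cc,sz,a)=cv2.minAreaRect((b[:,:2]*1000).astype(np.float32));print("blade",cc,sz,a)
# handle centreline by PCA slices
d=np.linalg.svd((h-h.mean(0))[:,:2],full_matrices=0)[2][0];d*=np.sign(d[1]);n=np.array([-d[1],d[0]])
u=h[:,:2]@d;v=h[:,:2]@n;bins=np.arange(u.min(),u.max(),.006)
mid=[((x+.003),(v[(u>=x)&(u<x+.006)].max()+v[(u>=x)&(u<x+.006)].min())/2,np.ptp(v[(u>=x)&(u<x+.006)])) for x in bins[1:-3]]
mid=np.array(mid);k=np.polyfit(mid[:,0],mid[:,1],1);d2=d+k[0]*n
print("axis deg",np.degrees(np.arctan2(d2[1],d2[0])),"widths",mid[:,2].round(4))
for q in (u.min(),u.min()+.047,u.max()): print(q-u.min(),d*q+n*np.polyval(k,q))
R=Rrpy(s["tcp_rot"]); g=d*(u.min()+.047)+n*np.polyval(k,u.min()+.047)
print("tool shift to grip",(R.T@np.array([*(g-s["tool_pos"][:2]),0]))[:2])
E
python3 sp.py
```

```text
2.35 [ 0.54908282 -0.41682311  0.24235134] [-3.14092756e+00  5.97640306e-04  1.72524072e+00] 0.007082979371596092 [-0.33892759 -0.24847442 -0.12183741] [ 0.03584878  0.04110915 -0.00522307]
handle (1943, array([ 549.3, -419.9]), array([93.7, 29.1]), -79.9, np.float64(65.9))
blade (540.625732421875, -373.9190979003906) (64.51219177246094, 237.9878692626953) 10.722310066223145
axis deg 100.59037811118861 widths [0.0195 0.0183 0.0192 0.0192 0.0191 0.0189 0.0197 0.0198 0.0197 0.0185
 0.0184 0.0193]
0.0 [ 0.55786812 -0.46597138]
0.04700000000000004 [ 0.54923009 -0.41977158]
0.09370605762145617 [ 0.54064609 -0.37386073]
tool shift to grip [-0.00293603 -0.00030805]
```

Request:
jog_arm(targets="-0.003 0 0.04 -1.7; -0.003 0 0.08 -1.7; -0.003 0 0.12 -1.7; -0.003 0 0.155 -1.7; -0.003 0 0.18 -1.7; -0.003 0 0.195 -1.7; -0.003 0 0.195 -1.7; -0.003 0 0.195 -1.7")

```text
t: 3.25
tool_pos: [0.5514, -0.4189, 0.0483]
tcp_rot: [3.141, 0.001, 1.757]
force: [0.2, -1.2, 0.5]
gripper_width: 0.0854
grip_force: 0.0
```

Request:
jog_arm(targets="0 0 0 0; 0 0 0 0; 0 0 0 0; 0 0 0 0; 0 0 0 0; 0 0 0 0; 0 0 0 0; 0 0 0 0", fingers=1, force=110)

```text
t: 4.05
tool_pos: [0.5509, -0.4186, 0.0479]
tcp_rot: [3.142, 0.0, 1.758]
force: [-2.2, 0.5, 5.2]
gripper_width: 0.0183
grip_force: 107.2
```

Request:
jog_arm(targets="0 0 -0.008 0; 0 0 -0.018 0; 0 0 -0.028 0; 0 0 -0.037 0; 0.005 0.01 -0.04 2; 0.014 0.025 -0.04 4; 0.024 0.043 -0.04 6.5; 0.034 0.06 -0.04 8.5; 0.041 0.073 -0.04 10; 0.0434 0.0774 -0.04 10.7")

```text
t: 5.05
tool_pos: [0.6207, -0.359, 0.088]
tcp_rot: [3.14, -0.001, 1.573]
force: [-0.5, 0.5, -2.4]
gripper_width: 0.0184
grip_force: 107.6
```

Request:
jog_arm(targets="0 0 0 0; 0 0 0 0; 0 0 0 0; 0 0 0 0")

```text
t: 5.45
tool_pos: [0.6179, -0.3625, 0.0873]
tcp_rot: [-3.141, 0.0, 1.57]
force: [-0.2, 1.1, -3.0]
gripper_width: 0.0184
grip_force: 107.6
```

```bash
cat > sp2.py <<'E'
from meas import *
s,c,P=wrist(); print(s["t"],s["tool_pos"],s["tcp_rot"],abs(s["qvel"]).max(),s["force"],s["moment"])
save("w_%d.png"%round(s["t"]*100),c["img"],s=1.2)
z0=s["tool_pos"][2]-.047
x,y=s["tool_pos"][:2]; f=Rrpy(s["tcp_rot"])[:2,0]; n=np.array([f[1],-f[0]])
for nm,C,Q in (("w",c,P),)+tuple((k,cc,pts(cc)) for k in ("top","scene") for cc in [capture(k)]):
    np.savez(nm+".npz",P=Q,img=C["img"])
    D=Q[...,:2]-np.array([x,y]); u=D@f; v=D@n
    for a in (.055,.08,.11,.14,.17):   # blade slices ahead of TCP: height relative to expected top
        m=(abs(u-a)<.008)&(abs(v)<.045)&(abs(Q[...,2]-z0-.0025)<.015)
        if m.sum()>5: print(nm,a,m.sum(),"dz mm",((np.median(Q[m][:,2])-z0-.0025)*1000).round(1),"v",(v[m].min()*1000).round(1),(v[m].max()*1000).round(1))
    for k,a in dict(stand_rails=(.585,.248,.12,.03,.05),board=(.62,-.078,.1,.056,.1),pre=(.617,-.078,.12,.02,.1)).items(): print(nm,k,rect(Q,*a))
E
python3 sp2.py
```

```text
5.45 [ 0.61794774 -0.36246935  0.08730438] [-3.14113379e+00  4.41853092e-04  1.56962241e+00] 0.0045547415009116994 [-0.20464305  1.07693199 -3.00741872] [-0.21790354 -0.02328723  0.0212963 ]
w 0.055 3538 dz mm -2.0 v -32.6 31.6
w 0.08 4030 dz mm -2.1 v -32.7 31.4
w 0.11 3762 dz mm -2.2 v -32.4 31.6
w stand_rails None
w board None
w pre None
top 0.055 102 dz mm -1.9 v -32.1 31.9
top 0.08 95 dz mm -1.7 v -31.8 31.3
top 0.11 97 dz mm -1.8 v -32.5 31.1
top 0.14 98 dz mm -2.2 v -32.5 30.5
top 0.17 99 dz mm -2.0 v -32.7 29.7
top stand_rails (307, array([560.9, 245.8]), array([167.4, 111.2]), 7.0, np.float64(39.3))
top board (1450, array([620.8, -74.5]), array([149.1, 103.3]), 0.4, np.float64(60.3))
top pre (2568, array([611.8, -99.5]), array([195.3, 178. ]), -90.0, np.float64(57.5))
scene 0.055 101 dz mm -1.9 v -29.6 33.1
scene 0.08 85 dz mm -2.5 v -29.6 33.0
scene 0.11 88 dz mm -2.7 v -29.2 32.4
scene 0.14 96 dz mm -1.2 v -31.7 34.6
scene 0.17 100 dz mm -1.8 v -32.1 32.8
scene stand_rails (421, array([582. , 249.4]), array([132.1, 108.8]), 6.0, np.float64(38.2))
scene board (1494, array([622.7, -77.4]), array([152.8, 110.1]), -0.3, np.float64(61.0))
scene pre (2738, array([612.9, -98.8]), array([195.1, 181.6]), 89.5, np.float64(57.3))
```

Request:
jog_arm(targets="0.005 0.001 -0.003 0; 0.02 0.001 -0.003 0; 0.04 0.001 -0.003 0; 0.06 0.001 -0.003 0; 0.08 0.001 -0.003 0; 0.1 0.001 -0.003 0; 0.12 0.001 -0.003 0; 0.14 0.001 -0.003 0; 0.155 0.001 -0.003 0; 0.165 0.001 -0.003 0")

```text
t: 6.6
tool_pos: [0.6199, -0.1935, 0.0905]
tcp_rot: [3.142, -0.001, 1.574]
force: [-0.1, 0.1, -1.8]
gripper_width: 0.0187
grip_force: 107.6
```

Request:
jog_arm(targets="0.006 0 0 0; 0.008 0 0 0; 0.008 0 0 0; 0.008 0 0 0")

```text
t: 7.0
tool_pos: [0.6196, -0.1896, 0.0903]
tcp_rot: [-3.142, 0.001, 1.57]
force: [-0.2, 0.0, -3.0]
gripper_width: 0.0184
grip_force: 107.6
```

Request:
jog_arm(targets="0 0 -0.004 0; 0 0 -0.007 0; 0 0 -0.009 0; 0 0 -0.011 0; 0 0 -0.013 0; 0 0 -0.015 0; 0 0 -0.018 0; 0 0 -0.022 0; 0 0 -0.026 0; 0 0 -0.03 0")

```text
t: 8.0
tool_pos: [0.6198, -0.1884, 0.1208]
tcp_rot: [3.141, 0.0, 1.571]
force: [0.8, -0.3, -3.8]
gripper_width: 0.0186
grip_force: 107.5
```

Request:
jog_arm(targets="0 0 -0.004 0; 0 0 -0.009 0; 0 0 -0.015 0; 0 0 -0.02 0; 0 0 -0.024 0; 0 0 -0.026 0; 0 0 -0.026 0; 0 0 -0.026 0; 0 0 -0.026 0")

```text
t: 8.9
tool_pos: [0.6196, -0.1883, 0.146]
tcp_rot: [-3.141, -0.0, 1.571]
force: [0.3, -0.3, -3.7]
gripper_width: 0.0185
grip_force: 107.5
```

```bash
cat > bd.py <<'E'
from meas import *
s=get_state();print(s["t"],s["tool_pos"],s["tcp_rot"],s["force"],s["moment"])
x,y=s["tool_pos"][:2]; f=Rrpy(s["tcp_rot"])[:2,0]; n=np.array([f[1],-f[0]])
for k in ("top","scene"):
    c=capture(k);Q=pts(c);np.savez(k+".npz",P=Q,img=c["img"])
    D=Q[...,:2]-np.array([x,y]);u=D@f;v=D@n
    zt=s["tool_pos"][2]-.049+.0025+.005
    m=(u>.045)&(u<.19)&(abs(v)<.1)&(abs(Q[...,2]-zt)<.02)&~((u<.06)&(abs(v)<.03))
    q=Q[m&(abs(Q[...,2]-zt)<.006)]
    A=np.c_[q[:,:2]-q[:,:2].mean(0),np.ones(len(q))]
    pl=np.linalg.lstsq(A,q[:,2],rcond=None)[0]
    print(k,rect(Q[m],x+f[0]*.112,y+f[1]*.112,.11,zt-.006,.3),"plane slope",pl[:2].round(3),"z-zt mm",(pl[2]-zt)*1000)
    r=outline_of("board",c)
    if r: print("  net",rect(Q[r[0]["pixels"]],x+f[0]*.112,y+f[1]*.112,.12,zt-.006,.3),r[0]["box"])
E
python3 bd.py; python3 - <<'E'
import sys;sys.path.insert(0,'.')
import os;os.chdir('.')
from h import *
save("sc2.png",np.load("scene.npz")["img"],(100,80,400,330),s=2.3)
E
```

```text
8.9 [ 0.61955889 -0.1883301   0.14597982] [-3.14105160e+00 -9.81104993e-05  1.57099598e+00] [ 0.29716115 -0.31387938 -3.67684849] [-0.31716487  0.01252964 -0.06516469]
top (1699, array([620.8, -74.6]), array([150. , 135.7]), 0.3, np.float64(104.8)) plane slope [-0.004 -0.013] z-zt mm -0.1488708343542755
  net (1553, array([620.9, -73.2]), array([150.4,  97.5]), -0.7, np.float64(105.0)) [282.9, 165.1, 33.3, 51.1]
scene (1777, array([622.2, -73.5]), array([154.2, 137.3]), -0.3, np.float64(105.1)) plane slope [-0.002 -0.015] z-zt mm 0.10736668910041325
  net (1657, array([621.9, -74.3]), array([154.2, 103.8]), 0.1, np.float64(105.4)) [216.2, 184.7, 57.1, 49.8]
```

View pics/sc2.png

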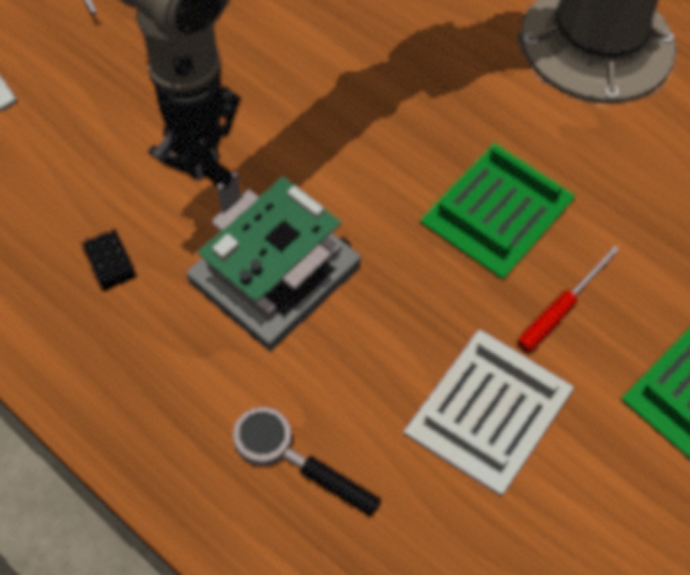

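The picture shows the board lying flat on the blade, clear of the preheater. Carrying it slowly towards the aluminium stand.

Request:
jog_arm(targets="0.003 0 0 0; 0.009 -0.001 0 -0.2; 0.018 -0.0015 0 -0.4; 0.03 -0.0025 0 -0.6; 0.045 -0.004 0 -0.9; 0.062 -0.0055 0 -1.2; 0.08 -0.007 0 -1.6; 0.098 -0.0085 0 -1.9; 0.116 -0.01 0 -2.3; 0.134 -0.0116 0 -2.6")

```text
t: 10.1
tool_pos: [0.608, -0.0525, 0.1464]
tcp_rot: [3.142, -0.0, 1.617]
force: [-0.2, 0.2, -3.8]
gripper_width: 0.0184
grip_force: 107.4
```

Request:
jog_arm(targets="0.018 -0.001 0 -0.4; 0.036 -0.001 0 -0.7; 0.054 -0.002 0 -1; 0.071 -0.003 0 -1.4; 0.087 -0.003 0 -1.7; 0.102 -0.004 0 -2; 0.115 -0.004 0 -2.3; 0.126 -0.005 0 -2.6; 0.135 -0.005 0 -2.8; 0.142 -0.005 0 -3")

```text
t: 11.1
tool_pos: [0.5967, 0.0879, 0.1463]
tcp_rot: [-3.142, 0.0, 1.669]
force: [-0.1, 0.5, -3.6]
gripper_width: 0.0185
grip_force: 107.5
```

Request:
jog_arm(targets="0.006 0 0 -0.2; 0.011 0 0 -0.3; 0.014 0 0 -0.4; 0.016 0 0 -0.5; 0.017 0 0 -0.6; 0.017 0 0 -0.7; 0.017 0 0 -0.7; 0.017 0 0 -0.7; 0.017 0 0 -0.7")

```text
t: 12.0
tool_pos: [0.5951, 0.104, 0.1463]
tcp_rot: [3.142, 0.0, 1.681]
force: [0.3, -0.5, -4.5]
gripper_width: 0.0183
grip_force: 107.4
```

```bash
python3 bd.py; python3 - <<'E'
from meas import *
for k in ("top","scene"):
    Q=np.load(k+".npz")["P"]; print(k,rect(Q,.581,.249,.097,.03,.046),rect(Q,.581,.249,.107,.006,.046))
E
```

```text
12.0 [0.59506515 0.1039787  0.14630762] [3.14153721e+00 1.24077896e-04 1.68061361e+00] [ 0.2948242  -0.50248898 -4.47559151] [-0.4010471  -0.03739635 -0.00609254]
top (1559, array([583.4, 224.5]), array([150.9, 121.8]), 6.6, np.float64(104.8)) plane slope [ 0.003 -0.017] z-zt mm -0.28892117677870033
  net (1482, array([584.5, 215.6]), array([150.9, 103.7]), 6.6, np.float64(105.0)) [186.4, 178.3, 38.3, 50.6]
scene (2044, array([585.9, 219.2]), array([153.3, 134.2]), 4.4, np.float64(105.0)) plane slope [-0.003 -0.013] z-zt mm -0.27502215866932744
  net (1860, array([585.9, 216. ]), array([150.6, 101. ]), 6.8, np.float64(105.3)) [307.8, 237.8, 53.6, 58.6]
top (62, array([574.9, 292.1]), array([128.4,  22.7]), 6.8, np.float64(38.9)) (610, array([551.7, 280.7]), array([213.5, 119.8]), 43.0, np.float64(10.0))
scene (262, array([581.8, 249.9]), array([130.9, 108.4]), 5.8, np.float64(38.3)) (1408, array([581.1, 249.4]), array([174.7, 140.3]), 6.2, np.float64(10.7))
```

Request:
jog_arm(targets="0.003 0 0 0; 0.008 0 0 0; 0.014 0 0 0; 0.02 0 0 0; 0.025 0 0 0; 0.029 0 0 0; 0.032 0 0 0; 0.034 0 0 0; 0.034 0 0 0; 0.034 0 0 0")

```text
t: 13.2
tool_pos: [0.5913, 0.1377, 0.1463]
tcp_rot: [-3.142, 0.0, 1.681]
force: [0.1, -0.2, -4.2]
gripper_width: 0.0187
grip_force: 107.4
```

Request:
jog_arm(targets="0 0 0.002 0; 0 0 0.006 0; 0 0 0.012 0; 0 0 0.019 0; 0 0 0.026 0; 0 0 0.033 0; 0 0 0.039 0; 0 0 0.044 0; 0 0 0.048 0; 0 0 0.05 0")

```text
t: 14.2
tool_pos: [0.5912, 0.138, 0.0959]
tcp_rot: [-3.141, 0.0, 1.681]
force: [-0.4, 0.5, -3.6]
gripper_width: 0.018
grip_force: 107.5
```

```bash
python3 bd.py
```

```text
14.2 [0.59118044 0.1379536  0.09585242] [-3.14120430e+00  7.29144120e-05  1.68094889e+00] [-0.42106462  0.52338052 -3.64959466] [-0.33295058 -0.02915839  0.04022196]
top (1303, array([579.3, 260. ]), array([150.9, 119.7]), 6.6, np.float64(54.4)) plane slope [ 0.005 -0.022] z-zt mm -0.19259972492526034
  net (1233, array([580.3, 251.1]), array([150.5, 102.2]), 6.3, np.float64(54.6)) [180.4, 183.0, 38.9, 47.4]
scene (1945, array([582.5, 253.9]), array([153.1, 132.4]), 5.8, np.float64(54.6)) plane slope [-0.001 -0.012] z-zt mm -0.1756988311372512
  net (1816, array([582.6, 251.2]), array([154. , 100.1]), 7.1, np.float64(54.9)) [315.9, 251.6, 58.1, 58.1]
```

Request:
jog_arm(targets="0 0 0.001 0; 0 0 0.003 0; 0 0 0.005 0; 0 0 0.007 0; 0 0 0.009 0; 0 0 0.011 0; 0 0 0.013 0; 0 0 0.016 0; 0 0 0.019 0; 0 0 0.022 0")

```text
t: 15.4
tool_pos: [0.5914, 0.138, 0.0741]
tcp_rot: [3.141, -0.0, 1.681]
force: [-0.3, 0.1, -2.0]
gripper_width: 0.0187
grip_force: 107.5
```

Request:
jog_arm(targets="0 0 0 0; 0 0 0 0; 0 0 0 0; 0 0 0 0")

```text
t: 15.8
tool_pos: [0.5914, 0.138, 0.0745]
tcp_rot: [3.141, -0.0, 1.681]
force: [-0.1, -0.9, -1.4]
gripper_width: 0.0185
grip_force: 107.5
```

```bash
python3 - <<'E'
from meas import *
s=get_state();print(s["t"],s["tool_pos"],s["force"],s["moment"])
for k in ("top","scene"):
    c=capture(k);Q=pts(c);r=outline_of("board",c)[0]["pixels"]
    print(k,rect(Q[r],.581,.25,.12,.038,.08))
save("sc3.png",c["img"],(200,130,420,300),s=3)
E
```

```text
15.8 [0.59142421 0.13800357 0.0744635 ] [-0.11306408 -0.86065075 -1.42981451] [-0.21101817 -0.05665514 -0.04282461]
top (1238, array([580.2, 251.2]), array([151.1, 101.1]), 6.5, np.float64(45.1))
scene (1809, array([582.7, 252. ]), array([153.5, 100.2]), 6.1, np.float64(44.9))
```

View pics/sc3.png

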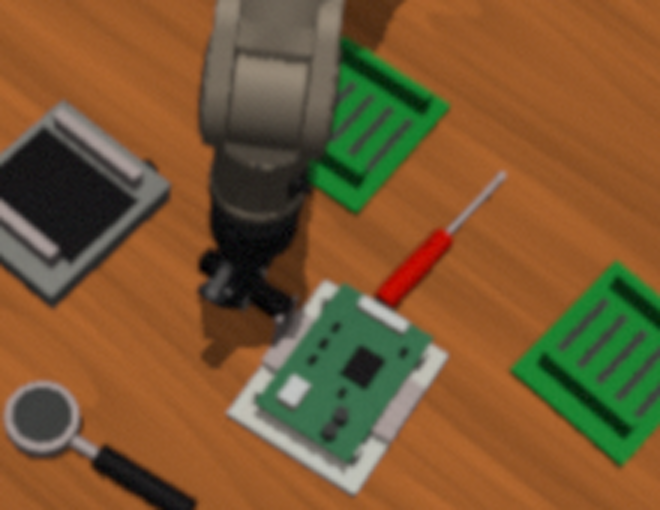

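The board sits centred and square on the stand, with the blade free beneath it. Drawing the spatula straight back.

Request:
jog_arm(targets="-0.004 0 0 0; -0.012 0 0 0; -0.025 0 0 0; -0.04 0 0 0; -0.057 0 0 0; -0.075 0 0 0; -0.095 0 0 0; -0.115 0 0 0; -0.133 0 0 0; -0.145 0 0 0")

```text
t: 17.0
tool_pos: [0.6073, -0.0098, 0.0742]
tcp_rot: [-3.141, 0.001, 1.678]
force: [-0.4, 0.4, -2.1]
gripper_width: 0.0182
grip_force: 107.5
```

Request:
jog_arm(targets="0 0 0 0; -0.002 0 -0.01 0; -0.003 0 -0.025 0; -0.003 0 -0.045 0; -0.003 0 -0.065 0; -0.003 0 -0.085 0; -0.003 0 -0.1 0; -0.003 0 -0.1 0")

```text
t: 17.8
tool_pos: [0.6093, -0.008, 0.1776]
tcp_rot: [3.136, 0.0, 1.682]
force: [1.1, -1.3, -2.7]
gripper_width: 0.018
grip_force: 107.8
```

```bash
cat > chk.py <<'E'
from meas import *
s=get_state();print(s["t"],s["tool_pos"],s["tcp_rot"],s["force"])
for k in ("top","scene"):
    c=capture(k);Q=pts(c)
    for t,z in (("board",.038),):
        for r in outline_of(t,c)[:1]: print(k,t,rect(Q[r["pixels"]],.581,.25,.12,z,.08))
    for t in ("portafilter","bit_block","screwdriver"):
        for r in outline_of(t,c)[:1]: print(k,t,np.round(r["box"]),np.round(np.nanmedian(Q[r["pixels"]],0),3))
save("c_%d.png"%round(s["t"]*100),c["img"],s=1.5)
R=Rrpy(s["tcp_rot"]);d=R.T@(np.array([.551,-.4186,s["tool_pos"][2]])-s["tool_pos"]);print("shift to start spot",d,"spin",np.degrees(s["tcp_rot"][2])-100.7)
E
python3 chk.py
```

```text
17.8 [ 0.60928634 -0.0079731   0.17764973] [3.13608421e+00 2.28099976e-04 1.68213460e+00] [ 1.09976336 -1.27429955 -2.66421429]
top board (1477, array([580.4, 251.4]), array([151.3, 102. ]), 6.0, np.float64(45.1))
top portafilter [180. 181.  34.  50.] [0.579 0.25  0.045]
top bit_block [334. 135.  20.  21.] [ 0.747 -0.249  0.024]
top screwdriver [188. 245.  10.  60.] [0.429 0.228 0.022]
scene board (1829, array([581.4, 251. ]), array([154.3, 102.6]), 5.6, np.float64(44.8))
scene portafilter [231. 279.  68.  48.] [0.787 0.099 0.029]
scene bit_block [148. 195.  18.  29.] [ 0.753 -0.241  0.024]
scene screwdriver [346. 210.  45.  49.] [0.439 0.231 0.021]
shift to start spot [-0.40160831 -0.10354847 -0.00047879] spin -4.320786944563622
```

Request:
jog_arm(targets="-0.015 -0.004 0 0; -0.045 -0.0115 0 -0.5; -0.085 -0.022 0 -1; -0.13 -0.0335 0 -1.5; -0.175 -0.045 0 -2; -0.22 -0.0565 0 -2.5; -0.265 -0.068 0 -3; -0.31 -0.08 0 -3.5; -0.35 -0.09 0 -4; -0.38 -0.098 0 -4.3")

```text
t: 19.3
tool_pos: [0.5494, -0.4029, 0.1741]
tcp_rot: [-3.14, 0.002, 1.752]
force: [0.7, -0.1, -3.1]
gripper_width: 0.0181
grip_force: 107.7
```

Request:
jog_arm(targets="-0.018 -0.004 0 0; -0.02 -0.004 0.01 0; -0.02 -0.004 0.03 0; -0.02 -0.004 0.055 0; -0.02 -0.004 0.08 0; -0.02 -0.004 0.1 0; -0.02 -0.004 0.112 0; -0.02 -0.004 0.118 0; -0.02 -0.004 0.12 0; -0.02 -0.004 0.12 0")

```text
t: 20.3
tool_pos: [0.5522, -0.4178, 0.0549]
tcp_rot: [3.141, 0.0, 1.756]
force: [-0.6, -0.1, -2.4]
gripper_width: 0.0184
grip_force: 107.6
```

Request:
jog_arm(targets="0 0 0 0; 0 0 0.002 0; 0 0 0.004 0; 0 0 0.006 0; 0 0 0.008 0; 0 0 0.008 0; 0 0 0.008 0")

```text
t: 21.0
tool_pos: [0.5518, -0.4184, 0.0478]
tcp_rot: [3.141, 0.001, 1.755]
force: [-2.9, 1.2, 8.0]
gripper_width: 0.0186
grip_force: 109.5
```

Contact is made (8 N). Releasing and rising.

Request:
jog_arm(targets="0 0 -0.0005 0; 0 0 -0.0005 0; 0 0 -0.0005 0; 0 0 -0.0005 0; 0 0 -0.0005 0; 0 0 -0.0005 0; 0 0 -0.0005 0; 0 0 -0.0005 0", fingers=0)

```text
t: 21.8
tool_pos: [0.5517, -0.418, 0.0468]
tcp_rot: [3.142, 0.0, 1.756]
force: [0.0, 0.4, -0.4]
gripper_width: 0.0852
grip_force: 0.0
```

Request:
jog_arm(targets="0 0 -0.005 0; 0 0 -0.02 0; 0 0 -0.045 0; 0 0 -0.08 0; 0 0 -0.12 0; 0 0 -0.16 0; 0 0 -0.19 0; 0 0 -0.2 0; 0 0 -0.2 0; 0 0 -0.2 0")

```text
t: 22.8
tool_pos: [0.551, -0.4176, 0.2458]
tcp_rot: [-3.14, -0.001, 1.756]
force: [-0.3, -0.4, -0.5]
gripper_width: 0.085
grip_force: 0.0
```

```bash
python3 chk.py; python3 sp.py | head -3
```

```text
22.8 [ 0.55099838 -0.41763942  0.24581861] [-3.14034562e+00 -9.80701988e-04  1.75607337e+00] [-0.3295139  -0.43085556 -0.47270656]
top board (1451, array([581. , 251.1]), array([151.2, 102. ]), 6.2, np.float64(45.1))
top portafilter [220. 119.  63.  23.] [0.781 0.091 0.03 ]
top bit_block [334. 136.  22.  21.] [ 0.746 -0.247  0.024]
top screwdriver [188. 229.   8.  30.] [0.445 0.226 0.023]
scene board (1831, array([582.1, 252. ]), array([154.5, 100.5]), 6.4, np.float64(44.9))
scene portafilter [230. 281.  67.  50.] [0.787 0.101 0.028]
scene bit_block [148. 193.  16.  26.] [ 0.754 -0.242  0.025]
scene screwdriver [346. 212.  42.  44.] [0.447 0.231 0.021]
shift to start spot [-9.44436408e-04 -1.75360703e-04 -7.07530995e-07] spin -0.0844074292480883
23.3 [ 0.55164607 -0.41793918  0.24654085] [-3.14138627e+00 -2.99003925e-04  1.75596285e+00] 0.003764870112064511 [ 0.5979232   0.36138464 -0.37370952] [ 0.05026679 -0.03249377 -0.03269237]
handle (1889, array([ 550.7, -419.4]), array([93.3, 29.2]), -79.3, np.float64(65.9))
blade (532.4732055664062, -322.1625671386719) (63.94981002807617, 130.9752655029297) 10.757266998291016
```

```bash
ls -t pics/c_*|head -1; cp $(ls -t pics/c_*|head -1) pics/final.png
```

```text
pics/c_2280.png
```

View pics/final.png

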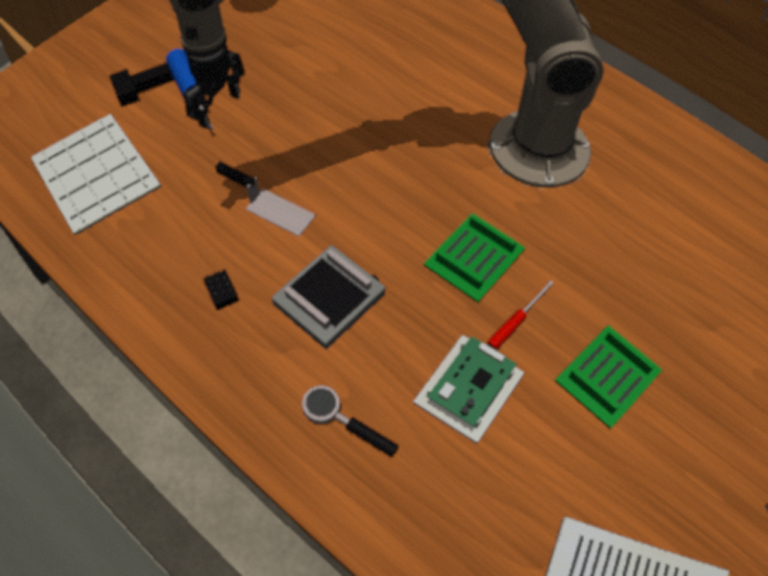

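The picture shows the board square on the aluminium stand at (472,385), the spatula flat at (265,200), and the bystanders where they were.

```bash
python3 -c "
from cell import *
print(sign_off())"
```

```text
the job is handed in; nothing more can be done
None
```

The job is handed in at about 23 s of the 54 s allowed: the board measures within about 2 mm of the aluminium cooling stand's centre and square to it, the spatula lies flat on the bench clear of both stands, and the bystanders look unmoved; the sign-off gave no verdict.

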